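# Bring the dropper bottle round to the front of the bottle carousel

### The job

The bottle carousel beside the balance is still in its transport lock: slide the lock's grip outward, away from the carousel, right to its end stop and leave it there. Then turn the carousel by the square handle on its column until the dropper bottle, the one with the rubber teat, stands at the front beside the upright steel fin on the stand, and finish still gripping that handle and holding the carousel still there. Leave every bottle standing in its well and do not disturb the beaker, wash bottle or loose cap on the bench.

Things in the scene. Friction and masses are not known exactly. Their poses are not given: they have to be found in the camera images.
- carousel: Bottle carousel, turns about its upright z axis. Aluminium disc, 236 mm across, top 25 mm above the table; five wells 72 degrees apart, 18 mm deep, 85 mm from the axis, 2.5 mm play round a bottle. Origin: on the axis, 15 mm above the table; axes square to the handle. Turns without end, friction about 0.05 N m, no spring: stays where left. Locked, it has only hundredths of a rad of play.
- handle_grip (a point): Point to grip on the black square handle that tops the central column and turns with the carousel: on the axis, 166 mm above the table. The handle is 28 by 28 mm in plan and 48 mm tall (140 to 188 mm above the table); x and y axes square to its faces, z up. The column below is 20 mm in diameter.
- lock (a joint): Travel (m) of the transport lock slide on the stand's tongue: near 0 = locked (its bolt stands between two lugs on the disc's rim), 0.040 = outer end stop, free. Moves straight away from the carousel's axis, along +y of lock_grip. Friction about 2 N, no spring: stays where left.
- lock_grip (a point): Middle of the lock's black upright grip fin, 14 mm thick along x, 36 mm long along y (the way it slides), top 57.5 mm above the table. The point is 39.5 mm above the table, 190 mm from the carousel's axis when locked. Fin's foot: 40 mm wide, top 19.5 mm above the table. Tongue below: 70 mm wide, top 12 mm. End stop at the track's outer end: 26 mm high.
- front (a point): The front place, fixed on the stand on the side facing the robot: 85 mm from the carousel's axis, 25 mm above the table, where the underside centre of the front bottle stands. Marked by an upright steel fin (24 by 8 mm, 54 mm tall), 152 mm from the axis. Its -x axis points from the carousel's axis through the fin; the lock lies on its +y side.
- dropper: The dropper bottle: amber glass, 38 mm diameter, same glass as the others, but with a narrow cap (22 mm) that carries a tall black rubber teat (18 mm thick), 117 mm tall overall. Stands loose in one of the carousel's wells, about 60 g. Origin: centre of its underside, z up.
- balance: Bystander: laboratory balance 300 by 210 mm, 74 mm high, fixed on the table beside the carousel, on the robot's right. Origin: centre of its underside.
- beaker: Bystander: glass beaker, 72 mm diameter, 90 mm tall, loose on the table on the robot's left. Origin: centre of its underside.
- wash_bottle: Bystander: white plastic wash bottle, 72 mm diameter, 161 mm tall plus a bent spout up to 220 mm, loose on the table on the robot's left. Origin: centre of its underside.
- spare_cap: Bystander: loose black screw cap, 28 mm diameter, 14 mm tall, lying on the table. Origin: centre of its underside.
- bottle0: Plain amber glass bottle, 38 mm diameter, 66 mm tall overall, with a wide flat black screw cap (36 mm across); one of four alike, standing loose in a carousel well. Origin: centre of its underside, z up.
- bottle2: Plain amber glass bottle, 38 mm diameter, 66 mm tall overall, with a wide flat black screw cap (36 mm across); one of four alike, standing loose in a carousel well. Origin: centre of its underside, z up.
- bottle3: Plain amber glass bottle, 38 mm diameter, 66 mm tall overall, with a wide flat black screw cap (36 mm across); one of four alike, standing loose in a carousel well. Origin: centre of its underside, z up.
- bottle4: Plain amber glass bottle, 38 mm diameter, 66 mm tall overall, with a wide flat black screw cap (36 mm across); one of four alike, standing loose in a carousel well. Origin: centre of its underside, z up.

How it is judged:
On the way, in this order (a step that is already met when the one before it is completed fails the run):
1. the transport lock has been slid to its outer end stop (value of joint lock above 0.036 m), for 0.2 s.
2. the dropper bottle has come to the front place (horizontal distance between dropper and front below 0.012 m), for 0.2 s.
At the end, for the whole second after the job is handed in: Lock slide at its end stop (35 of 40 mm or more), dropper bottle within 12 mm of the front place, fingers holding the square handle (over 2 N), carousel still (under 0.05 rad/s), all five bottles upright (0.15 rad) and down in their wells (under 32 mm high, within 92 mm of the axis) (value of joint lock above 0.035 m and horizontal distance between dropper and front below 0.012 m and contact force between the fingers and square_handle above 2 N and angular speed of carousel below 0.05 rad/s and angle between each of bottle0, dropper, bottle2, bottle3, bottle4's own z axis and vertical below 0.15 rad and horizontal distance between each of bottle0, dropper, bottle2, bottle3, bottle4 and handle_grip below 0.092 m and height (world z) of each of bottle0, dropper, bottle2, bottle3, bottle4 below 0.032 m); the arm keeps its last pose, push and grip.
It fails at once if a bottle is tipped or lifted out of its well (angle between any of bottle0, dropper, bottle2, bottle3, bottle4's own z axis and vertical above 0.4 rad or height (world z) of any of bottle0, dropper, bottle2, bottle3, bottle4 above 0.045 m).
It fails at once if the beaker, wash bottle or loose cap is displaced by more than 30 mm (distance of any of beaker, wash_bottle, spare_cap from where it was at the start of the episode above 0.03 m).
It also fails if it takes over 58 s, if anything falls off the work surface, if the arm or the gripper's body presses on something with over 40 N, if the wrist force passes 120 N, or if a joint passes its speed limit or range.

### The arm

A 6-joint arm with a two-finger parallel gripper is mounted at the origin on the work surface. World frame = base frame: x ahead of the robot, y to its left, z up, the work surface at z = 0. Lengths are in m, angles in rad, forces in N, time in s.
With the tool pointing down it reaches from about 0.2 to 0.875 m from the base axis. Payload 3.4 kg.
Tool frame: the origin (TCP) lies on the centre line of the jaws, within the pads' length; the fingertips stand 14 mm ahead of it and the grasp point (between the pads) lies 5 mm behind it; z points along the fingers, y is the line along which they close (so a half turn about z gives the same grasp; the last joint's range is limited). The gripper opens to 94 mm and grips with 3 to 60 N. Pads are 16 mm wide; open, the fingers measure 119 mm over their backs; the gripper's body (75 mm by 177 mm) begins 78 mm behind the grasp point.
Start: joints at [-1.43, 0.276, 1.505, -0, 1.361, -0.121], TCP at [0.149, -0.555, 0.219] pointing down, gripper open.
Joint ranges: [-2.89, 2.89], [-0.75, 2.08], [0.22, 2.7], [-1.18, 4.32], [0.11, 2.71], [-2.7, 2.7]. Speed limits (rad/s): [2.57, 2.57, 3.14, 3.14, 3.14, 3.14].

### API

Orientations are given as a rotation vector (axis times angle).
In Python, from station import * gives the robot as it stands.
- The arm moves only by the tool send_rows, never from a script. Its argument "rows" is a list of rows, each an object of numbers: "hand": the closure, from 0 (fully open) to 1 (shut); "tx", "ty", "tz": the shift along the tool's x, y, z in cm; "rx", "ry", "rz": the turn, a rotation vector about the tool's x, y, z in rad. In form: [{"hand": .., "tx": .., "ty": .., "tz": .., "rx": .., "ry": .., "rz": ..}, ...]. A call has exactly 10 rows; each row is the pose to reach, as a shift and turn from the pose commanded when the call began, along the tool's axes at that moment; what a row does not reach only later rows make up. A row lasts 1/10 s, in which the tool goes at most 50 mm and 8.59 degrees, less where a joint would pass 70% of its speed; a pose out of reach is approached as far as the arm can. A call with a gripper value outside its range is refused whole. The fingers move at their own pace and stop on an object; the grip force is fixed at half the most. Time passes only in rows, so rows that repeat a pose let the fingers close, or fill a call up. It gives the time, the measured TCP pose, the force, the opening and the grip force at its end, in the units of the state.
- observe(): the state, without advancing time (a new reading comes with each control period).
- capture(name): name is "scene" or "top" or "wrist"; returns a dict with "pixels" (384x512x3 uint8, red, green, blue), "intrinsics" (3x3 intrinsics, pixels), "rvec" (rotation vector, rad) and "tvec" (3), from world to camera coordinates, as OpenCV has them. Camera axes: x right, y down, z forward; pixel columns grow to the right and rows downward; lengths in m; the calibration is good to about 2 mm. A picture is of the moment at which its call begins. There is no depth.
- close_job(): hands the job in; it is judged then, once.
The state is a dict: "t": time; "joint_positions": joint angles; "dq": joint speeds; "joint_efforts": joint torques, N m; "tool_pos": TCP position; "eef_rot": TCP orientation; "contact_force": force on the tool from outside, world axes, zero at the start; "moment": the same for the moment, N m; "opening": finger opening in m; "grasp_force": force on a finger pad.
Only numpy, scipy, OpenCV 4.12 (cv2) and the standard library are available. Lean on these libraries where they do the work, as an engineer would, in place of code of your own. Each camera call takes 0.05 s, during which the arm holds its last target. There are 200 camera calls.

## Working session

There is one attempt and no reset: what is moved stays moved. The work goes in short steps, Python scripts to look and compute and a tool call to move; the robot and the scene stay as the last step left them, time stands still between calls to the robot, and variables do not carry over. Pictures are saved under pics/ and viewed, at most 10 in all, crops included, and the job is handed in when it is done.

Besides the shell and the picture viewer there is one more tool, called after "Request:" by a JSON object that holds its "op" and its "data". send_rows: Moves the arm, as the interface text tells. Its arguments: {"type":"object","properties":{"rows":{"type":"array"}},"required":["rows"]}

```bash
mkdir -p pics; cat > h.py <<'E'
from station import *
import numpy as np, cv2
def snap(name, fn):
    c=capture(name); cv2.imwrite('pics/'+fn, c["pixels"][:,:,::-1].copy()); 
    np.savez('pics/'+fn+'.npz',**{k:np.array(v) for k,v in c.items()}); return c
def load(fn): return dict(np.load('pics/'+fn+'.npz'))
def ray(c,u,v,z):
    R=cv2.Rodrigues(np.array(c["rvec"],float))[0]; t=np.array(c["tvec"],float).ravel(); K=np.array(c["intrinsics"])
    o=-R.T@t; d=R.T@np.linalg.inv(K)@np.array([u,v,1.]); return o+d*(z-o[2])/d[2]
def proj(c,P):
    return cv2.projectPoints(np.array(P,float).reshape(-1,3),np.array(c["rvec"],float),np.array(c["tvec"],float),np.array(c["intrinsics"],float),None)[0].reshape(-1,2)
E
python3 - <<'E'
from h import *
a=snap("scene","s1.png");b=snap("top","t1.png")
s=observe();print(s["t"],s["tool_pos"],s["eef_rot"],s["opening"])
E
```

```text
0.1 [ 0.14874609 -0.55493558  0.21870134] [-3.11309935e+00 -4.09808540e-01 -2.76334642e-05] 0.09407780076169528
```

View pics/s1.png

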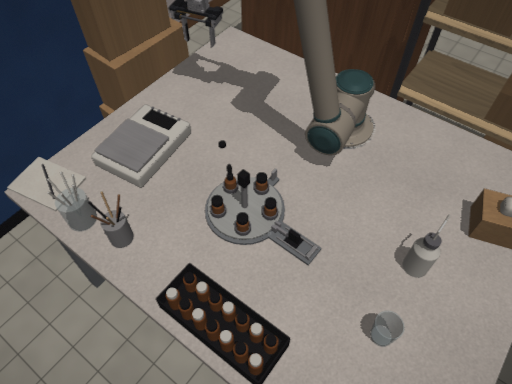

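View pics/t1.png

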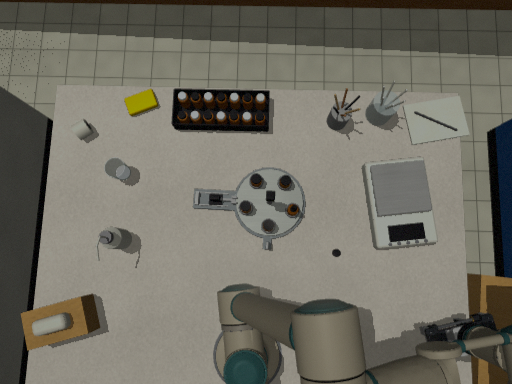

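The top view shows the carousel at about (270,203), the lock fin at (215,199), the front fin at (267,243), the dropper near (293,210) and the cap at (336,253). I'll take a magnified crop next.

```bash
python3 - <<'E'
from h import *
b=load("t1.png"); p=b["pixels"][150:260,180:350,::-1]
cv2.imwrite('pics/t1c.png',cv2.resize(p.copy(),None,fx=4.7,fy=4.7,interpolation=cv2.INTER_CUBIC))
print(ray(b,270,197,.188),ray(b,215,199,.0575),ray(b,267,243,.05),ray(b,293,210,.11),ray(b,270,203,.025),ray(b,336,253,.014))
E
```

```text
[ 0.51364981 -0.05904974  0.188     ] [0.52073127 0.12671472 0.0575    ] [ 0.37588719 -0.05557345  0.05      ] [ 0.48399476 -0.13712444  0.11      ] [ 0.51621732 -0.06318981  0.025     ] [ 0.34946628 -0.2954958   0.014     ]
```

View pics/t1c.png

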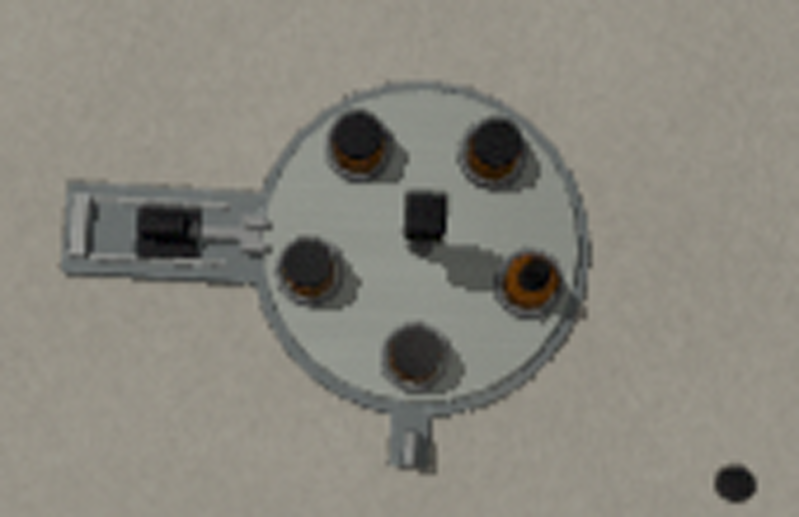

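```bash
python3 - <<'E'
from h import *
b=load("t1.png"); f=lambda u,v,z: ray(b,180+(u+.5)/4.7-.5,150+(v+.5)/4.7-.5,z)
R=cv2.Rodrigues(b["rvec"])[0];print("cam",-R.T@b["tvec"].ravel(),b["intrinsics"][0,0])
ax=f(427,211,.188);disc=f(422,247,.022)
print("handle",ax,"disc",disc)
for n,u,v,z in [("lock",181,222,.0575),("lockfoot",168,231,.0195),("stopend",67,228,.012),("fin",409,446,.054),("drop",537,273,.142),("dropbody",530,283,.08),("b0",497,140,.091),("b1",358,135,.091),("b2",309,263,.091),("b3",416,350,.091)]:
    p=f(u,v,z)
    for c in (ax,disc):
        d=(p-c)[:2];print(n,p.round(4),np.hypot(*d).round(4),np.degrees(np.arctan2(d[1],d[0])).round(1))
s=load("s1.png"); print(proj(s,[[*ax[:2],.188],[*disc[:2],.188]]))
E
```

```text
cam [ 0.33480255 -0.03160179  1.41198301] 398.6659144459571
handle [ 0.52152587 -0.0602892   0.188     ] disc [ 0.51952958 -0.06106119  0.022     ]
lock [0.5285 0.1163 0.0575] 0.1767 87.7
lock [0.5285 0.1163 0.0575] 0.1776 87.1
lockfoot [0.5269 0.13   0.0195] 0.1903 88.4
lockfoot [0.5269 0.13   0.0195] 0.1912 87.8
stopend [0.5281 0.2075 0.012 ] 0.2678 88.6
stopend [0.5281 0.2075 0.012 ] 0.2687 88.2
fin [ 0.3707 -0.0544  0.054 ] 0.1509 177.8
fin [ 0.3707 -0.0544  0.054 ] 0.149 177.4
drop [ 0.4878 -0.1372  0.142 ] 0.0839 -113.7
drop [ 0.4878 -0.1372  0.142 ] 0.0825 -112.6
dropbody [ 0.488  -0.1374  0.08  ] 0.0841 -113.5
dropbody [ 0.488  -0.1374  0.08  ] 0.0826 -112.4
b0 [ 0.5891 -0.1115  0.091 ] 0.0848 -37.2
b0 [ 0.5891 -0.1115  0.091 ] 0.0859 -35.9
b1 [ 0.5901 -0.0119  0.091 ] 0.084 35.2
b1 [ 0.5901 -0.0119  0.091 ] 0.0861 34.9
b2 [0.4967 0.0203 0.091 ] 0.0844 107.1
b2 [0.4967 0.0203 0.091 ] 0.0845 105.6
b3 [ 0.437  -0.0571  0.091 ] 0.0846 177.8
b3 [ 0.437  -0.0571  0.091 ] 0.0826 177.2
[[243.11278384 173.4570895 ]
 [243.3334638  172.89128935]]
```

Request:
{"op": "send_rows", "data": {"rows": [{"hand":0,"tx":2,"ty":-2,"tz":-3,"rx":0,"ry":0,"rz":0},{"hand":0,"tx":5,"ty":-5,"tz":-5,"rx":0,"ry":0,"rz":0},{"hand":0,"tx":8,"ty":-8,"tz":-5,"rx":0,"ry":0,"rz":0},{"hand":0,"tx":11,"ty":-11,"tz":-5,"rx":0,"ry":0,"rz":0},{"hand":0,"tx":14,"ty":-14,"tz":-5,"rx":0,"ry":0,"rz":-0.1},{"hand":0,"tx":17,"ty":-17,"tz":-5,"rx":0,"ry":0,"rz":-0.2},{"hand":0,"tx":20,"ty":-20,"tz":-5,"rx":0,"ry":0,"rz":-0.3},{"hand":0,"tx":23,"ty":-23,"tz":-5,"rx":0,"ry":0,"rz":-0.4},{"hand":0,"tx":26,"ty":-26,"tz":-5,"rx":0,"ry":0,"rz":-0.5},{"hand":0,"tx":28,"ty":-28,"tz":-5,"rx":0,"ry":0,"rz":-0.6}]}}

```text
t: 1.1
tool_pos: [0.3473, -0.2099, 0.2693]
eef_rot: [-2.85, -1.32, -0.001]
contact_force: [0.5, -0.4, 0.7]
opening: 0.0943
grasp_force: 0.0
```

```bash
cat > go.py <<'E'
# python3 go.py x y z yaw_deg(tool x yaw): shift/turn from present measured pose, in move units
from h import *; import sys
from scipy.spatial.transform import Rotation as Ro
s=observe(); x,y,z,w=map(float,sys.argv[1:5]); R=Ro.from_rotvec(s["eef_rot"])
T=Ro.from_euler('z',w,degrees=True)*Ro.from_rotvec([np.pi,0,0])
print("t",s["t"],"pos",np.round(s["tool_pos"],4),"yaw",np.degrees(np.arctan2(*R.as_matrix()[[1,0],0])).round(2),"F",np.round(s["contact_force"],1),"open",s["opening"],"g",s["grasp_force"])
print("shift cm",(R.inv().apply(np.array([x,y,z])-s["tool_pos"])*100).round(2),"turn",(R.inv()*T).as_rotvec().round(3))
E
python3 go.py .527 .129 .27 88
```

```text
t 1.1 pos [ 0.3473 -0.2099  0.2693] yaw 49.69 F [ 0.5 -0.4  0.7] open 0.09431761338254173 g 0.0
shift cm [37.47 -8.22 -0.04] turn [-0.    -0.001 -0.669]
```

Request:
{"op": "send_rows", "data": {"rows": [{"hand":0,"tx":4,"ty":-0.9,"tz":0,"rx":0,"ry":0,"rz":-0.07},{"hand":0,"tx":8,"ty":-1.8,"tz":0,"rx":0,"ry":0,"rz":-0.15},{"hand":0,"tx":12,"ty":-2.6,"tz":0,"rx":0,"ry":0,"rz":-0.23},{"hand":0,"tx":16,"ty":-3.5,"tz":0,"rx":0,"ry":0,"rz":-0.31},{"hand":0,"tx":20,"ty":-4.4,"tz":0,"rx":0,"ry":0,"rz":-0.39},{"hand":0,"tx":24,"ty":-5.3,"tz":0,"rx":0,"ry":0,"rz":-0.47},{"hand":0,"tx":28,"ty":-6.1,"tz":0,"rx":0,"ry":0,"rz":-0.55},{"hand":0,"tx":32,"ty":-7,"tz":0,"rx":0,"ry":0,"rz":-0.63},{"hand":0,"tx":35.5,"ty":-7.8,"tz":0,"rx":0,"ry":0,"rz":-0.669},{"hand":0,"tx":37.5,"ty":-8.2,"tz":0,"rx":0,"ry":0,"rz":-0.669}]}}

```text
t: 2.1
tool_pos: [0.5294, 0.1281, 0.2687]
eef_rot: [-2.262, -2.179, 0.0]
contact_force: [0.1, 0.2, 0.1]
opening: 0.0938
grasp_force: 0.0
```

```bash
python3 - <<'E'
from h import *
c=snap("wrist","w1.png")
R=cv2.Rodrigues(c["rvec"])[0];print("cam",-R.T@c["tvec"].ravel())
print(proj(c,[[.527,.129,.0575],[.527,.129,.0195]]))
E
python3 go.py .527 .129 .037 88
```

```text
cam [0.5318389  0.20920581 0.43408028]
[[255.01517699 169.52427694]
 [255.13051236 164.15626196]]
t 2.15 pos [0.5307 0.1299 0.2685] yaw 87.89 F [1.6 1.5 0.7] open 0.09420789288492347 g 0.0
shift cm [-0.18 -0.37 23.15] turn [ 0.    -0.003 -0.002]
```

View pics/w1.png

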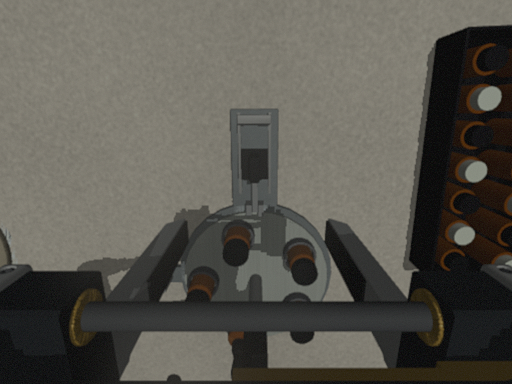

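The wrist view shows the lock fin at (255,167) and its foot centred at (255,165), as predicted. Next I'll descend.

Request:
{"op": "send_rows", "data": {"rows": [{"hand":0.2,"tx":0,"ty":-0.2,"tz":3,"rx":0,"ry":0,"rz":0},{"hand":0.2,"tx":-0.2,"ty":-0.4,"tz":6,"rx":0,"ry":0,"rz":0},{"hand":0.2,"tx":-0.2,"ty":-0.4,"tz":9,"rx":0,"ry":0,"rz":0},{"hand":0.2,"tx":-0.2,"ty":-0.4,"tz":12,"rx":0,"ry":0,"rz":0},{"hand":0.2,"tx":-0.2,"ty":-0.4,"tz":15,"rx":0,"ry":0,"rz":0},{"hand":0.2,"tx":-0.2,"ty":-0.4,"tz":18,"rx":0,"ry":0,"rz":0},{"hand":0.2,"tx":-0.2,"ty":-0.4,"tz":20.5,"rx":0,"ry":0,"rz":0},{"hand":0.2,"tx":-0.2,"ty":-0.4,"tz":22,"rx":0,"ry":0,"rz":0},{"hand":0.2,"tx":-0.2,"ty":-0.4,"tz":23,"rx":0,"ry":0,"rz":0},{"hand":0.2,"tx":-0.2,"ty":-0.4,"tz":23,"rx":0,"ry":0,"rz":0}]}}

```text
t: 3.15
tool_pos: [0.5234, 0.1232, 0.0382]
eef_rot: [-2.264, -2.175, 0.004]
contact_force: [0.7, 0.3, 0.8]
opening: 0.0753
grasp_force: 0.0
```

Request:
{"op": "send_rows", "data": {"rows": [{"hand":0.5,"tx":0,"ty":0,"tz":0,"rx":0,"ry":0,"rz":0},{"hand":0.7,"tx":0,"ty":0,"tz":0,"rx":0,"ry":0,"rz":0},{"hand":0.85,"tx":0,"ty":0,"tz":0,"rx":0,"ry":0,"rz":0},{"hand":1,"tx":0,"ty":0,"tz":0,"rx":0,"ry":0,"rz":0},{"hand":1,"tx":0,"ty":0,"tz":0,"rx":0,"ry":0,"rz":0},{"hand":1,"tx":0,"ty":0,"tz":0,"rx":0,"ry":0,"rz":0},{"hand":1,"tx":0,"ty":0,"tz":0,"rx":0,"ry":0,"rz":0},{"hand":1,"tx":0,"ty":0,"tz":0,"rx":0,"ry":0,"rz":0},{"hand":1,"tx":0,"ty":0,"tz":0,"rx":0,"ry":0,"rz":0},{"hand":1,"tx":0,"ty":0,"tz":0,"rx":0,"ry":0,"rz":0}]}}

```text
t: 4.15
tool_pos: [0.526, 0.1236, 0.0396]
eef_rot: [2.264, 2.176, 0.003]
contact_force: [2.7, -1.0, -2.5]
opening: 0.0139
grasp_force: 30.0
```

```bash
python3 go.py .5283 .172 .037 88
```

```text
t 4.15 pos [0.526  0.1236 0.0396] yaw 87.73 F [ 2.7 -1.  -2.5] open 0.013899366920449456 g 29.986359179019928
shift cm [4.84 0.04 0.26] turn [ 0.003  0.    -0.005]
```

Request:
{"op": "send_rows", "data": {"rows": [{"hand":1,"tx":0.3,"ty":0,"tz":0,"rx":0,"ry":0,"rz":0},{"hand":1,"tx":0.8,"ty":0,"tz":0,"rx":0,"ry":0,"rz":0},{"hand":1,"tx":1.3,"ty":0,"tz":0,"rx":0,"ry":0,"rz":0},{"hand":1,"tx":1.8,"ty":0,"tz":0,"rx":0,"ry":0,"rz":0},{"hand":1,"tx":2.3,"ty":0,"tz":0,"rx":0,"ry":0,"rz":0},{"hand":1,"tx":2.8,"ty":0,"tz":0,"rx":0,"ry":0,"rz":0},{"hand":1,"tx":3.3,"ty":0,"tz":0,"rx":0,"ry":0,"rz":0},{"hand":1,"tx":3.7,"ty":0,"tz":0,"rx":0,"ry":0,"rz":0},{"hand":1,"tx":4,"ty":0,"tz":0,"rx":0,"ry":0,"rz":0},{"hand":1,"tx":4.1,"ty":0,"tz":0,"rx":0,"ry":0,"rz":0}]}}

```text
t: 5.15
tool_pos: [0.5272, 0.1633, 0.0396]
eef_rot: [2.26, 2.177, -0.002]
contact_force: [5.0, -7.5, -1.0]
opening: 0.0143
grasp_force: 30.0
```

```bash
python3 go.py .5283 .172 .037 88
```

```text
t 5.15 pos [0.5272 0.1633 0.0396] yaw 87.84 F [ 5.  -7.5 -1. ] open 0.014289954573779235 g 29.98456835746765
shift cm [0.88 0.08 0.26] turn [ 0.002  0.004 -0.003]
```

Request:
{"op": "send_rows", "data": {"rows": [{"hand":1,"tx":0.15,"ty":0,"tz":0,"rx":0,"ry":0,"rz":0},{"hand":1,"tx":0.3,"ty":0,"tz":0,"rx":0,"ry":0,"rz":0},{"hand":1,"tx":0.4,"ty":0,"tz":0,"rx":0,"ry":0,"rz":0},{"hand":1,"tx":0.4,"ty":0,"tz":0,"rx":0,"ry":0,"rz":0},{"hand":1,"tx":0.4,"ty":0,"tz":0,"rx":0,"ry":0,"rz":0},{"hand":1,"tx":0.4,"ty":0,"tz":0,"rx":0,"ry":0,"rz":0},{"hand":1,"tx":0.4,"ty":0,"tz":0,"rx":0,"ry":0,"rz":0},{"hand":1,"tx":0.4,"ty":0,"tz":0,"rx":0,"ry":0,"rz":0},{"hand":1,"tx":0.4,"ty":0,"tz":0,"rx":0,"ry":0,"rz":0},{"hand":1,"tx":0.4,"ty":0,"tz":0,"rx":0,"ry":0,"rz":0}]}}

```text
t: 6.15
tool_pos: [0.5272, 0.1635, 0.0396]
eef_rot: [2.256, 2.175, -0.009]
contact_force: [4.6, -17.1, 0.0]
opening: 0.014
grasp_force: 30.0
```

```bash
python3 go.py .5283 .172 .037 88
```

```text
t 6.15 pos [0.5272 0.1635 0.0396] yaw 87.91 F [  4.6 -17.1   0. ] open 0.013966246804514661 g 29.984656870365143
shift cm [0.85 0.08 0.25] turn [ 0.001  0.009 -0.001]
```

The lock is on its stop: the force rose and nothing moved. I'll release and lift clear.

Request:
{"op": "send_rows", "data": {"rows": [{"hand":0.9,"tx":0,"ty":0,"tz":0,"rx":0,"ry":0,"rz":0},{"hand":0.6,"tx":0,"ty":0,"tz":0,"rx":0,"ry":0,"rz":0},{"hand":0.3,"tx":0,"ty":0,"tz":0,"rx":0,"ry":0,"rz":0},{"hand":0.3,"tx":0,"ty":0,"tz":0,"rx":0,"ry":0,"rz":0},{"hand":0.3,"tx":0,"ty":0,"tz":-3,"rx":0,"ry":0,"rz":0},{"hand":0.3,"tx":0,"ty":0,"tz":-7,"rx":0,"ry":0,"rz":0},{"hand":0.3,"tx":0,"ty":0,"tz":-11,"rx":0,"ry":0,"rz":0},{"hand":0.3,"tx":0,"ty":0,"tz":-15,"rx":0,"ry":0,"rz":0},{"hand":0.3,"tx":0,"ty":0,"tz":-19,"rx":0,"ry":0,"rz":0},{"hand":0.3,"tx":0,"ty":0,"tz":-22,"rx":0,"ry":0,"rz":0}]}}

```text
t: 7.15
tool_pos: [0.526, 0.1695, 0.2621]
eef_rot: [2.265, 2.177, 0.003]
contact_force: [0.6, -1.0, -0.5]
opening: 0.0659
grasp_force: 0.0
```

```bash
python3 go.py .5205 -.0605 .255 88
```

```text
t 7.15 pos [0.526  0.1695 0.2621] yaw 87.75 F [ 0.6 -1.  -0.5] open 0.06594161408593929 g 0.0
shift cm [-23.     0.36   0.68] turn [ 0.001 -0.001 -0.004]
```

Request:
{"op": "send_rows", "data": {"rows": [{"hand":0.3,"tx":-2,"ty":0,"tz":0,"rx":0,"ry":0,"rz":0},{"hand":0.3,"tx":-5,"ty":0.1,"tz":0,"rx":0,"ry":0,"rz":0},{"hand":0.3,"tx":-8,"ty":0.1,"tz":0,"rx":0,"ry":0,"rz":0},{"hand":0.3,"tx":-11,"ty":0.2,"tz":0,"rx":0,"ry":0,"rz":0},{"hand":0.3,"tx":-14,"ty":0.2,"tz":0,"rx":0,"ry":0,"rz":0},{"hand":0.3,"tx":-17,"ty":0.3,"tz":0,"rx":0,"ry":0,"rz":0},{"hand":0.3,"tx":-20,"ty":0.3,"tz":0,"rx":0,"ry":0,"rz":0},{"hand":0.3,"tx":-22,"ty":0.4,"tz":0,"rx":0,"ry":0,"rz":0},{"hand":0.3,"tx":-23,"ty":0.4,"tz":0,"rx":0,"ry":0,"rz":0},{"hand":0.3,"tx":-23,"ty":0.4,"tz":0,"rx":0,"ry":0,"rz":0}]}}

```text
t: 8.15
tool_pos: [0.5209, -0.0616, 0.2592]
eef_rot: [-2.266, -2.174, 0.0]
contact_force: [0.3, 0.1, -0.5]
opening: 0.0658
grasp_force: 0.0
```

```bash
python3 - <<'E'
from h import *
c=snap("wrist","w2.png"); print(proj(c,[[.5205,-.0605,.188],[.5276,.1695,.0575]]))
s=snap("scene","s2.png"); 
E
python3 go.py .5205 -.0605 .165 88
```

```text
[[256.59161907 202.58237897]
 [254.18494193 -35.02121967]]
t 8.25 pos [ 0.521  -0.0603  0.2594] yaw 87.73 F [0.4 0.2 0.5] open 0.06581825781541209 g 0.0
shift cm [-0.03 -0.04  9.44] turn [-0.001 -0.001 -0.005]
```

View pics/w2.png

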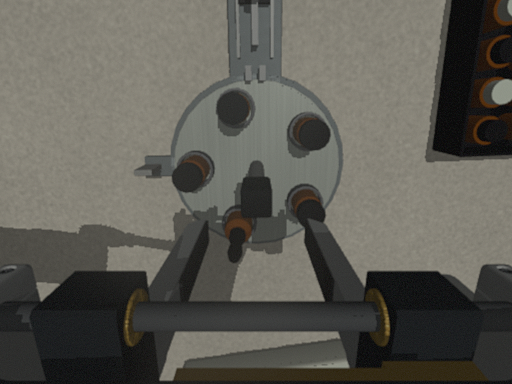

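The wrist view shows the handle top at (256,203), as predicted and square to the jaws, with the bolt withdrawn at the top. I'll descend and grip.

Request:
{"op": "send_rows", "data": {"rows": [{"hand":0.3,"tx":0,"ty":0,"tz":2,"rx":0,"ry":0,"rz":0},{"hand":0.3,"tx":0,"ty":0,"tz":4.5,"rx":0,"ry":0,"rz":0},{"hand":0.3,"tx":0,"ty":0,"tz":7,"rx":0,"ry":0,"rz":0},{"hand":0.3,"tx":0,"ty":0,"tz":8.7,"rx":0,"ry":0,"rz":0},{"hand":0.3,"tx":0,"ty":0,"tz":9.4,"rx":0,"ry":0,"rz":0},{"hand":0.4,"tx":0,"ty":0,"tz":9.4,"rx":0,"ry":0,"rz":0},{"hand":0.5,"tx":0,"ty":0,"tz":9.4,"rx":0,"ry":0,"rz":0},{"hand":0.6,"tx":0,"ty":0,"tz":9.4,"rx":0,"ry":0,"rz":0},{"hand":0.7,"tx":0,"ty":0,"tz":9.4,"rx":0,"ry":0,"rz":0},{"hand":0.8,"tx":0,"ty":0,"tz":9.4,"rx":0,"ry":0,"rz":0}]}}

```text
t: 9.25
tool_pos: [0.5213, -0.0614, 0.1661]
eef_rot: [2.265, 2.176, 0.0]
contact_force: [-7.4, -0.2, 5.3]
opening: 0.0296
grasp_force: 3.8
```

Request:
{"op": "send_rows", "data": {"rows": [{"hand":1,"tx":0,"ty":0,"tz":0,"rx":0,"ry":0,"rz":0},{"hand":1,"tx":0,"ty":0,"tz":0,"rx":0,"ry":0,"rz":0},{"hand":1,"tx":0,"ty":0,"tz":0,"rx":0,"ry":0,"rz":0},{"hand":1,"tx":0,"ty":0,"tz":0,"rx":0,"ry":0,"rz":0},{"hand":1,"tx":0,"ty":0,"tz":0,"rx":0,"ry":0,"rz":0},{"hand":1,"tx":0,"ty":0,"tz":0,"rx":0,"ry":0,"rz":0},{"hand":1,"tx":0,"ty":0,"tz":0,"rx":0,"ry":0,"rz":0},{"hand":1,"tx":0,"ty":0,"tz":0,"rx":0,"ry":0,"rz":0},{"hand":1,"tx":0,"ty":0,"tz":0,"rx":0,"ry":0,"rz":0},{"hand":1,"tx":0,"ty":0,"tz":0,"rx":0,"ry":0,"rz":0}]}}

```text
t: 10.25
tool_pos: [0.5207, -0.0614, 0.166]
eef_rot: [-2.265, -2.176, 0.001]
contact_force: [-3.2, 0.5, 6.0]
opening: 0.0278
grasp_force: 30.0
```

```bash
python3 go.py .5205 -.0605 .165 88
```

```text
t 10.25 pos [ 0.5207 -0.0614  0.166 ] yaw 87.71 F [-3.2  0.5  6. ] open 0.027766510838582757 g 29.96437042951584
shift cm [ 0.09 -0.02  0.1 ] turn [-0.001  0.    -0.005]
```

Request:
{"op": "send_rows", "data": {"rows": [{"hand":1,"tx":0,"ty":0,"tz":0,"rx":0,"ry":0,"rz":0.02},{"hand":1,"tx":0,"ty":0,"tz":0,"rx":0,"ry":0,"rz":0.05},{"hand":1,"tx":0,"ty":0,"tz":0,"rx":0,"ry":0,"rz":0.09},{"hand":1,"tx":0,"ty":0,"tz":0,"rx":0,"ry":0,"rz":0.13},{"hand":1,"tx":0,"ty":0,"tz":0,"rx":0,"ry":0,"rz":0.17},{"hand":1,"tx":0,"ty":0,"tz":0,"rx":0,"ry":0,"rz":0.21},{"hand":1,"tx":0,"ty":0,"tz":0,"rx":0,"ry":0,"rz":0.25},{"hand":1,"tx":0,"ty":0,"tz":0,"rx":0,"ry":0,"rz":0.29},{"hand":1,"tx":0,"ty":0,"tz":0,"rx":0,"ry":0,"rz":0.33},{"hand":1,"tx":0,"ty":0,"tz":0,"rx":0,"ry":0,"rz":0.37}]}}

```text
t: 11.25
tool_pos: [0.5206, -0.0614, 0.166]
eef_rot: [-2.628, -1.721, 0.001]
contact_force: [-3.2, 0.4, 5.0]
opening: 0.0276
grasp_force: 30.0
```

Request:
{"op": "send_rows", "data": {"rows": [{"hand":1,"tx":0,"ty":0,"tz":0,"rx":0,"ry":0,"rz":0.04},{"hand":1,"tx":0,"ty":0,"tz":0,"rx":0,"ry":0,"rz":0.08},{"hand":1,"tx":0,"ty":0,"tz":0,"rx":0,"ry":0,"rz":0.12},{"hand":1,"tx":0,"ty":0,"tz":0,"rx":0,"ry":0,"rz":0.16},{"hand":1,"tx":0,"ty":0,"tz":0,"rx":0,"ry":0,"rz":0.2},{"hand":1,"tx":0,"ty":0,"tz":0,"rx":0,"ry":0,"rz":0.24},{"hand":1,"tx":0,"ty":0,"tz":0,"rx":0,"ry":0,"rz":0.28},{"hand":1,"tx":0,"ty":0,"tz":0,"rx":0,"ry":0,"rz":0.32},{"hand":1,"tx":0,"ty":0,"tz":0,"rx":0,"ry":0,"rz":0.36},{"hand":1,"tx":0,"ty":0,"tz":0,"rx":0,"ry":0,"rz":0.4}]}}

```text
t: 12.25
tool_pos: [0.5206, -0.0614, 0.166]
eef_rot: [-2.918, -1.164, 0.001]
contact_force: [-3.3, -0.2, 5.8]
opening: 0.0278
grasp_force: 30.0
```

```bash
python3 - <<'E'
from h import *
s=snap("scene","s3.png"); cv2.imwrite('pics/s3c.png',cv2.resize(s["pixels"][130:270,180:330,::-1].copy(),None,fx=4,fy=4,interpolation=cv2.INTER_CUBIC))
E
python3 go.py .5205 -.0605 .165 16
```

```text
t 12.3 pos [ 0.5206 -0.0614  0.166 ] yaw 43.41 F [-3.4 -0.7  5.6] open 0.028020352795630216 g 29.96636599302292
shift cm [ 0.05 -0.07  0.1 ] turn [-0.     0.001  0.478]
```

View pics/s3c.png

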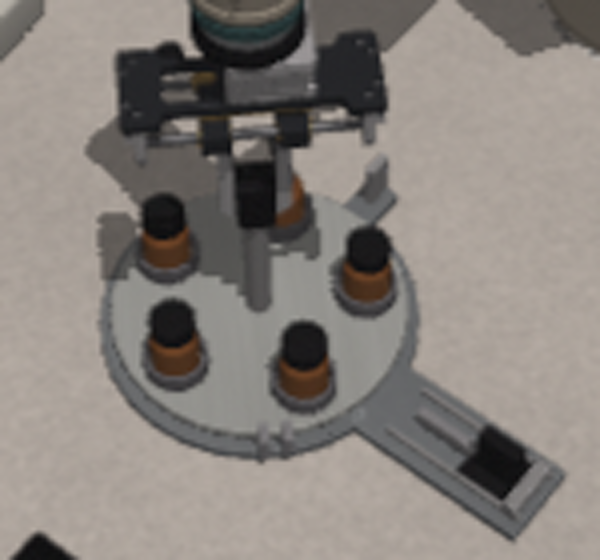

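The carousel is turning, the lock is at its stop at (500,460), and the dropper at (290,205) is heading for the fin at (377,185). I'll turn through the rest.

Request:
{"op": "send_rows", "data": {"rows": [{"hand":1,"tx":0,"ty":0,"tz":0,"rx":0,"ry":0,"rz":0.04},{"hand":1,"tx":0,"ty":0,"tz":0,"rx":0,"ry":0,"rz":0.08},{"hand":1,"tx":0,"ty":0,"tz":0,"rx":0,"ry":0,"rz":0.13},{"hand":1,"tx":0,"ty":0,"tz":0,"rx":0,"ry":0,"rz":0.18},{"hand":1,"tx":0,"ty":0,"tz":0,"rx":0,"ry":0,"rz":0.24},{"hand":1,"tx":0,"ty":0,"tz":0,"rx":0,"ry":0,"rz":0.3},{"hand":1,"tx":0,"ty":0,"tz":0,"rx":0,"ry":0,"rz":0.36},{"hand":1,"tx":0,"ty":0,"tz":0,"rx":0,"ry":0,"rz":0.41},{"hand":1,"tx":0,"ty":0,"tz":0,"rx":0,"ry":0,"rz":0.45},{"hand":1,"tx":0,"ty":0,"tz":0,"rx":0,"ry":0,"rz":0.47}]}}

```text
t: 13.3
tool_pos: [0.5206, -0.0614, 0.166]
eef_rot: [-3.109, -0.453, 0.001]
contact_force: [-3.5, 0.6, 5.7]
opening: 0.0279
grasp_force: 30.0
```

```bash
python3 - <<'E'
from h import *
s=snap("scene","s4.png"); cv2.imwrite('pics/s4c.png',cv2.resize(s["pixels"][130:270,180:330,::-1].copy(),None,fx=4,fy=4,interpolation=cv2.INTER_CUBIC))
A=np.array([.5205,-.0605])
for a in [177.8,105.8,33.8,-38.2,-110.2]:
    p=A+.085*np.array([np.cos(np.radians(a)),np.sin(np.radians(a))])
    print(a,[( (q-[180,130])*4).round(0) for q in proj(s,[[*p,.025],[*p,.091],[*p,.142]])])
E
python3 go.py .5205 -.0605 .165 16
```

```text
177.8 [array([326., 234.]), array([327., 184.]), array([327., 143.])]
105.8 [array([359., 334.]), array([361., 286.]), array([363., 246.])]
33.8 [array([250., 393.]), array([247., 347.]), array([245., 308.])]
-38.2 [array([153., 324.]), array([146., 275.]), array([141., 235.])]
-110.2 [array([203., 228.]), array([199., 178.]), array([196., 137.])]
t 13.35 pos [ 0.5206 -0.0614  0.166 ] yaw 16.56 F [-3.3 -0.2  5.2] open 0.027784109221578628 g 29.964516162872314
shift cm [ 0.01 -0.09  0.1 ] turn [-0.     0.001  0.01 ]
```

View pics/s4c.png

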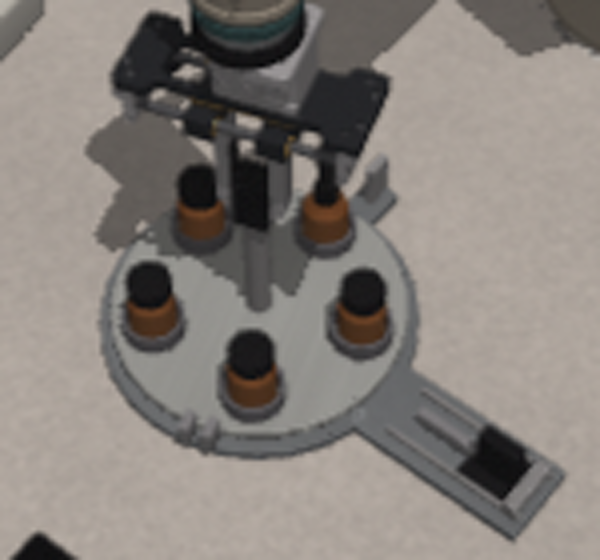

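The dropper stands at (326,215) beside the fin at (377,185). All caps are within about 4 crop px (2 mm) of the predicted front alignment. I'll settle, then hand in.

Request:
{"op": "send_rows", "data": {"rows": [{"hand":1,"tx":0,"ty":0,"tz":0,"rx":0,"ry":0,"rz":0.01},{"hand":1,"tx":0,"ty":0,"tz":0,"rx":0,"ry":0,"rz":0.01},{"hand":1,"tx":0,"ty":0,"tz":0,"rx":0,"ry":0,"rz":0.01},{"hand":1,"tx":0,"ty":0,"tz":0,"rx":0,"ry":0,"rz":0.01},{"hand":1,"tx":0,"ty":0,"tz":0,"rx":0,"ry":0,"rz":0.01},{"hand":1,"tx":0,"ty":0,"tz":0,"rx":0,"ry":0,"rz":0.01},{"hand":1,"tx":0,"ty":0,"tz":0,"rx":0,"ry":0,"rz":0.01},{"hand":1,"tx":0,"ty":0,"tz":0,"rx":0,"ry":0,"rz":0.01},{"hand":1,"tx":0,"ty":0,"tz":0,"rx":0,"ry":0,"rz":0.01},{"hand":1,"tx":0,"ty":0,"tz":0,"rx":0,"ry":0,"rz":0.01}]}}

```text
t: 14.35
tool_pos: [0.5206, -0.0613, 0.166]
eef_rot: [-3.111, -0.439, 0.001]
contact_force: [-3.1, -0.3, 5.4]
opening: 0.0278
grasp_force: 30.0
```

```bash
python3 -c "
from station import *
print(close_job())"
```

```text
the job is handed in; nothing more can be done
None
```

I handed the job in at about 14 s (no verdict was returned): the lock is out at its end stop, the dropper stands at the front place to within about 2 mm by camera, and the gripper is holding the handle still at 30 N.

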